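# Draw the scale bar from its rack and lay it beside the bone for a photograph

### The arm

A 7-joint arm with a two-finger parallel gripper is mounted at the origin on the work surface. World frame = base frame: x ahead of the robot, y to its left, z up, the work surface at z = 0. Lengths are in m, angles in rad, forces in N, time in s.
With the tool pointing down it reaches from about 0.4 to 0.875 m from the base axis. Payload 4.4 kg.
Tool frame: the origin (TCP) lies on the centre line of the jaws, within the pads' length; the fingertips stand 17 mm ahead of it and the grasp point (between the pads) lies 2 mm behind it; y points along the fingers, z is the direction in which the jaws open and shut, and the axes are right-handed (so a half turn about y gives the same grasp; the last joint's range is limited). The gripper opens to 85 mm and grips with 20 to 120 N. Pads are 22 mm wide; open, the fingers measure 114 mm over their backs; the gripper's body (76 mm by 85 mm) begins 54 mm behind the grasp point. The pads swing forward as they close: fully open they stand 13 mm farther back than shut.
Start: joints at [-1.187, 0.628, 0.038, 1.517, -0.027, 0.996, -0.02], TCP at [0.283, 0.585, 0.248] pointing down, gripper open.
Joint ranges: [-3.06, 3.06], [-0.37, 2.12], [-1.25, 1.32], [0.18, 2.47], [-1.1, 4.24], [0.23, 1.98], [-2.94, 2.94]. Speed limits (rad/s): [2.57, 2.57, 3.14, 3.14, 3.14, 3.14, 3.14].

### API

Orientations are given as [roll, pitch, yaw] about the fixed x, y, z axes, in that order (R = Rz(yaw) Ry(pitch) Rx(roll)).
In Python, from cell import manip, imaging, hand_in, telemetry gives the robot as it stands. Calls block until the motion is done:
- manip.move_to(position, orientation): joint-space move of the TCP to a pose.
- manip.servo_line(position, attitude=None, v=0.15): straight line of the TCP; attitude=None keeps the orientation; v is the mean speed in m/s.
- manip.move_j(angles): joint-space move.
- manip.grip(opening, f_grip=None): finger opening in m; f_grip is the grip in N (None keeps the last); returns when the fingers have stopped.
- manip.sleep(seconds).
- manip.solve_ik(position, orientation): joint angles nearest the present ones, or None.
- imaging.camera(name): name is "scene" or "top" or "wrist"; returns a dict with "img" (400x640x3 uint8, red, green, blue), "fx", "fy", "cx", "cy" (pixels), "k1" (the pictures are not rectified: a ray, as slopes to the right and down, at radius r is drawn at 1 + k1 r^2 times it, then the intrinsics apply), "world_to_cam" (4x4, takes a point from world to camera coordinates). Camera axes: x right, y down, z forward; pixel columns grow to the right and rows downward; lengths in m; the calibration is good to about 2 mm. A picture is of the moment at which its call begins. There is no depth.
A pose or a line that the arm cannot do raises manip.MotionError and nothing moves.
- hand_in(): hands the job in, once; it reports no verdict.
Readings, each from a call of its own:
- telemetry.current_time_s(): time.
- telemetry.current_q(): joint angles.
- telemetry.current_joint_velocities(): joint speeds.
- telemetry.current_tau(): joint torques, N m.
- telemetry.current_tool_pos(): TCP position.
- telemetry.current_orientation(): TCP orientation.
- telemetry.current_wrist_force(): force on the tool from outside, world axes, zero at the start.
- telemetry.current_wrist_torque(): the same for the moment, N m.
- telemetry.current_width(): finger opening in m.
Only numpy, scipy, OpenCV 4.12 (cv2) and the standard library are available. Lean on these libraries where they do the work, as an engineer would, in place of code of your own. Each camera call takes 0.05 s, during which the arm holds its last target.

### The job

The bone on the blue photo board needs its size reference. Take the yellow scale bar out of the wooden rack - lift its near end over the stop lip, then draw it out endwise from under the clear cover - and lay it flat on the board, wholly inside the white strip beside the bone, either way round. Set it down rather than dropping it, let go, and leave the grey straightedge and everything else where they are.

Things in the scene. Friction and masses are not known exactly. Their poses are not given: they have to be found in the camera images.
- scale_center (a point): Centre of the yellow scale bar with black tick marks: rigid flat bar 240 long (its x axis), 28 wide (y), 7 thick (z), 50 to 100 g, loose. At the start it lies level in one of the two bays of the rack, its x axis along the rack's +x within about 1 degree.
- scale_near (a point): Middle of the bar's near end face (120 mm from its centre towards its -x, half-way up its thickness); at the start just behind the stop lip.
- scale_far (a point): Middle of the bar's far end face (120 mm from its centre towards its +x, half-way up its thickness); at the start under the clear cover.
- rack: Fixed wooden rack, origin at the centre of its underside, on the table. 262 (x) by 160 (y) mm, base plate 10 thick; -x is the front, where bars are drawn out. Bays along x at y = +40 and -40 mm; either may hold the yellow bar. The bar lies on a rail 22 wide (narrower than the bar), top at z = 24 mm; between lip and cover the bay is open at top and sides, so fingers can straddle bar and rail.
- lip (a point): Mid-way between the two bays' stop lips, at their top edge (rack axes; x = -126.5, z = 43 mm in the rack's frame). Each lip: a dark wood block across the bay's front end, 44 mm wide (y), 7 mm thick (x), 19 mm higher than the rail.
- cover (a point): Mid-way between the two bays' covers, at their front edge, roof underside (rack axes; x = 43, z = 48 mm in the rack's frame). Each cover: clear roof 5 mm thick on dark wood sides, 34 mm wide inside, reaching 80 mm back to a closed end. Lifted level, a bar meets the roof (17 mm up) before it clears the lip; with its far end left on the rail it can be tilted up to about 0.2 rad, and more as it comes out.
- board: Fixed blue photo board 330 (x) by 180 (y) by 12 (z) mm, origin at the centre of its underside, on the table. A cream bone model, 198 mm long, is fixed on it along y = +50 mm, reaching from y = +32 to +74 mm and to 48 mm above the table.
- strip (a point): Centre of the white strip painted on the top face of the board (12 mm above the table, level with the face): 300 mm long (x) by 60 mm wide (y), axes as the board's; it lies at y = -40 mm of the board, parallel to the bone.
- straightedge_center (a point): Centre of the grey straightedge with white ticks, same size and shape as the yellow bar, loose in the other bay. To be left there.
- dish_center (a point): Centre of a closed clear and green culture dish, 60 mm across, 16 high, loose, standing behind the gap between rack and board.
- jar_center (a point): Centre of a small amber specimen jar with white cap, 60 mm across, 85 high, loose, near the back of the table.
- slidebox_center (a point): Centre of a green box, 90 x 120 x 32 mm, loose, on the left.
- marker_center (a point): Centre of a green marker with black cap, about 120 mm long, 14 mm thick, loose, lying on the left.
- forceps_center (a point): Centre of steel forceps, 120 mm long, 5 mm high, loose, lying on the right.
- scale: The same yellow bar; its origin is at the centre of its underside, axes as above.
Not all that is in view belongs to the job. There is more than one size of the scale; the job needs the smaller.

How it is judged:
On the way, in this order (a step that is already met when the one before it is completed fails the run):
1. the bar's near end is lifted above the stop lip while its far end is still under the cover (z of scale_near in the frame of rack above 0.0465 m and x of scale_far in the frame of rack above 0.07 m), for 0.1 s.
2. the bar is drawn out towards the front until its far end has left the cover (x of scale_far in the frame of rack below 0.04 m), for 0.1 s.
At the end, for the whole second after the job is handed in: The yellow bar lies flat on the board (both end centres less than 7.5 mm above its face) with both ends inside the white strip, at most 3 mm over its edge, either way round; it is at rest and released (x of scale_near in the frame of strip between -0.153 and 0.153 m and y of scale_near in the frame of strip between -0.019 and 0.019 m and z of scale_near in the frame of strip between 0 and 0.0075 m and x of scale_far in the frame of strip between -0.153 and 0.153 m and y of scale_far in the frame of strip between -0.019 and 0.019 m and z of scale_far in the frame of strip between 0 and 0.0075 m and linear speed of scale below 0.02 m/s and contact force between the fingers and scale below 0.05 N); the robot touches nothing.
It fails at once if the yellow bar is dropped (falls free faster than 0.7 m/s, about 25 mm) (contact force between the fingers and scale below 0.05 N and linear speed of scale above 0.7 m/s).
It fails at once if the grey straightedge is moved by more than 20 mm (distance of straightedge_center from where it was at the start of the episode above 0.02 m).
It fails at once if another loose thing is moved by more than 30 mm (distance of any of dish_center, jar_center, slidebox_center, marker_center, forceps_center from where it was at the start of the episode above 0.03 m).
It also fails if it takes over 40 s, if anything falls off the work surface, if the arm or the gripper's body presses on something with over 40 N, if the wrist force passes 120 N, or if a joint passes its speed limit or range.

## Working session

There is one attempt and no reset: what is moved stays moved. The work goes in short steps, each a Python script; the robot and the scene stay as the last script left them, time stands still between calls to the robot, and variables do not carry over. Pictures are saved under pics/ and viewed, and the job is handed in when it is done.

```bash
ls; mkdir -p pics; cat > h.py <<'E'
import numpy as np, cv2
from cell import manip, imaging, hand_in, telemetry as T
def snap(n,f):
    c=imaging.camera(n); cv2.imwrite('pics/'+f,c['img'][:,:,::-1]); np.save('pics/'+f[:-4]+'.npy',c,allow_pickle=True); return c
def load(f): return np.load('pics/'+f+'.npy',allow_pickle=True).item()
def ray(c,uv):
    K=np.array([[c['fx'],0,c['cx']],[0,c['fy'],c['cy']],[0,0,1.]])
    p=cv2.undistortPoints(np.array(uv,float).reshape(-1,1,2),K,np.array([c['k1'],0,0,0.]),None,None)[:,0]
    W=np.array(c['world_to_cam']);R=W[:3,:3];t=W[:3,3]
    d=np.c_[p,np.ones(len(p))]@R
    return -R.T@t,d
def onz(c,uv,z):
    o,d=ray(c,uv); return o+d*((z-o[2])/d[:,2])[:,None]
def proj(c,P):
    W=np.array(c['world_to_cam']);q=np.atleast_2d(P)@W[:3,:3].T+W[:3,3];s=q[:,:2]/q[:,2:]
    s=s*(1+c['k1']*(s**2).sum(1))[:,None]
    return s*[c['fx'],c['fy']]+[c['cx'],c['cy']]
E
python3 - <<'E'
from h import *
for n in('scene','top'):
    c=snap(n,n+'0.png');print(n,c['fx'],c['k1'],np.round(c['world_to_cam'],3))
print(T.current_time_s(),T.current_orientation(),T.current_width())
E
```

```text
pics
scene 432.1564255791376 0.006216698253855711 [[-0.645  0.764 -0.021  0.344]
 [ 0.521  0.42  -0.743 -0.206]
 [-0.559 -0.49  -0.669  1.517]
 [ 0.     0.     0.     1.   ]]
top 465.13081259147447 -0.09874073491715193 [[ 0.008 -1.    -0.011 -0.003]
 [-0.993 -0.007 -0.115  0.535]
 [ 0.115  0.012 -0.993  1.257]
 [ 0.     0.     0.     1.   ]]
0.1 [-1.57254030e+00 -1.75965220e-05 -4.49798279e-01] 0.08595177037635696
```

View pics/top0.png

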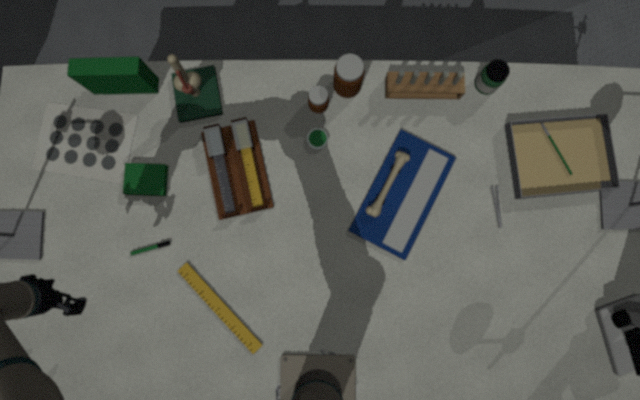

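View pics/scene0.png

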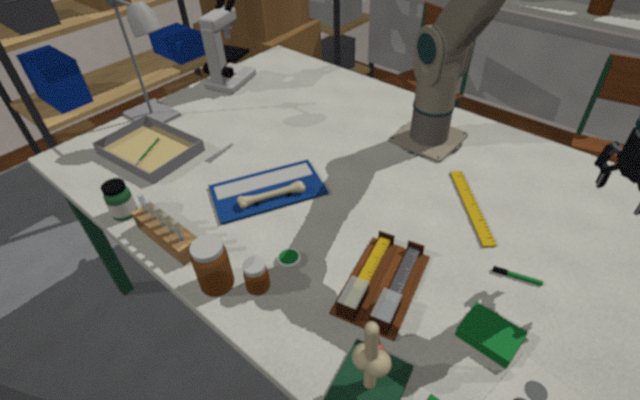

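The top view shows the rack around (238,168) with its front facing the robot. The yellow bar is in the right bay at about (250,180) and the grey one is in the left bay. The board is around (403,195), with the strip on its right side. The long yellow ruler at (220,308) is a decoy. Next I'll zoom in for measurement.

```bash
python3 - <<'E'
from h import *
c=load('top0');im=c['img'][:,:,::-1]
a=cv2.resize(im[110:225,195:280],None,fx=7,fy=7,interpolation=cv2.INTER_CUBIC)[:, :]
a=cv2.convertScaleAbs(a,alpha=1.6)
a=cv2.resize(a,(int(a.shape[1]*.74),int(a.shape[0]*.74)));cv2.imwrite('pics/z1.png',a);print(a.shape)
hsv=cv2.cvtColor(im,cv2.COLOR_BGR2HSV)
# blue board
m=cv2.inRange(hsv,(100,120,40),(125,255,255))
m[:, :330]=0;m[:,470:]=0;m[:115]=0;m[270:]=0
cn=cv2.findContours(m,cv2.RETR_EXTERNAL,cv2.CHAIN_APPROX_NONE)[0];k=max(cn,key=cv2.contourArea)
ap=cv2.approxPolyDP(k,6,True)[:,0];print('board',ap.tolist(),cv2.contourArea(k))
h=cv2.minAreaRect(k);print(h)
P=onz(c,cv2.boxPoints(h),.012);print(P.round(4),np.linalg.norm(np.diff(P,axis=0),axis=1))
# white strip within board
w=np.zeros_like(m);cv2.fillConvexPoly(w,cv2.convexHull(k),255)
s=cv2.inRange(hsv,(0,0,100),(180,70,255))&w
cn=cv2.findContours(s,cv2.RETR_EXTERNAL,cv2.CHAIN_APPROX_NONE)[0];k=max(cn,key=cv2.contourArea)
P0=onz(c,k[:,0],.012)
r=cv2.minAreaRect(P0[:,:2].astype(np.float32));print('strip',r,cv2.boxPoints(r))
M=cv2.moments(k);print(onz(c,[[M['m10']/M['m00'],M['m01']/M['m00']]],.012))
# yellow
y=cv2.inRange(hsv,(18,120,60),(35,255,255));y[:, :195]=0;y[:,280:]=0;y[225:]=0
cn=cv2.findContours(y,cv2.RETR_EXTERNAL,cv2.CHAIN_APPROX_NONE)[0];k=max(cn,key=cv2.contourArea)
P0=onz(c,k[:,0],.031)
r=cv2.minAreaRect(P0[:,:2].astype(np.float32));print('yel',r,cv2.boxPoints(r))
E
```

```text
(595, 440, 3)
board [[401, 130], [350, 230], [404, 258], [454, 158]] 6876.5
((402.1133117675781, 193.8263397216797), (62.737205505371094, 113.68675994873047), 27.12130355834961)
[[ 0.4446 -0.083   0.012 ]
 [ 0.7351 -0.2317  0.012 ]
 [ 0.6531 -0.3908  0.012 ]
 [ 0.3662 -0.2383  0.012 ]] [0.32628225 0.17900533 0.32496107]
strip ((0.5314510464668274, -0.27200108766555786), (0.06138332560658455, 0.3007601201534271), 62.98910903930664) [[ 0.38353547 -0.23104833]
 [ 0.6514888  -0.36764148]
 [ 0.6793666  -0.31295383]
 [ 0.4114133  -0.1763607 ]]
[[ 0.52881129 -0.27071233  0.012     ]]
yel ((0.5900669097900391, 0.1882084459066391), (0.16808022558689117, 0.033819835633039474), 14.013385772705078) [[0.50443316 0.18426493]
 [0.5126226  0.15145159]
 [0.67570066 0.19215196]
 [0.6675112  0.2249653 ]]
```

View pics/z1.png

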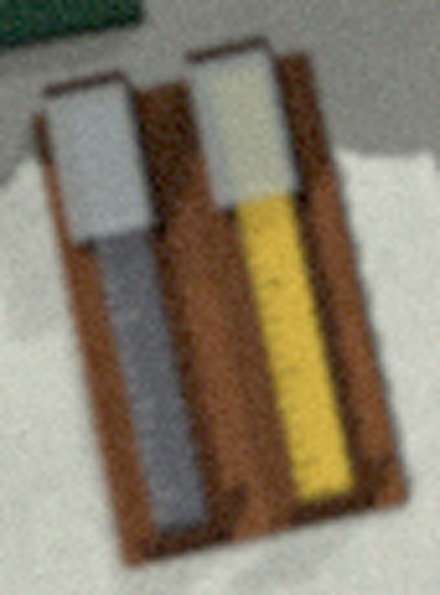

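```bash
python3 - <<'E'
from h import *
manip.move_to([.50,.17,.28],[-np.pi/2,0,.245])
manip.grip(.055,60)
c=snap('wrist','w1.png')
print(T.current_time_s(),T.current_tool_pos(),T.current_width(),np.round(c['world_to_cam'],3),c['fx'],c['k1'])
E
```

```text
2.275 [0.49997025 0.17017597 0.27996926] 0.05492959598993074 [[-0.243  0.97  -0.001 -0.043]
 [ 0.933  0.234  0.275 -0.551]
 [ 0.267  0.065 -0.961  0.264]
 [ 0.     0.     0.     1.   ]] 310.94008737260765 -0.04650056817151086
```

View pics/w1.png

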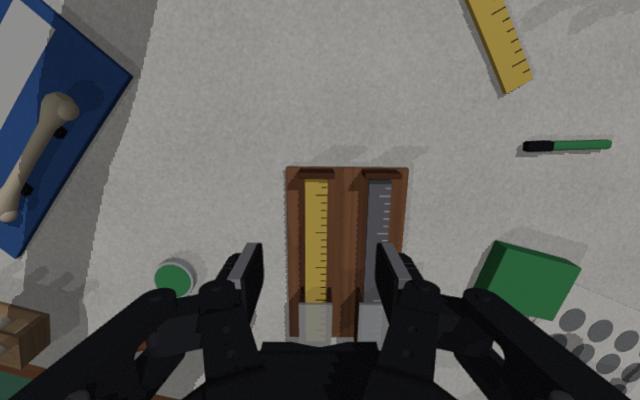

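The wrist view shows the yellow bar at u 305–328. Its near end is at v≈180 behind the lip, and it goes under the cover at v≈303.

```bash
python3 - <<'E'
from h import *
c=load('w1');im=c['img'][:,:,::-1];hsv=cv2.cvtColor(im,cv2.COLOR_BGR2HSV)
y=cv2.inRange(hsv,(18,110,60),(35,255,255));y[:, :295]=0;y[:,340:]=0;y[:170]=0;y[310:]=0
y=cv2.morphologyEx(y,cv2.MORPH_CLOSE,np.ones((7,7)))
cn=cv2.findContours(y,cv2.RETR_EXTERNAL,cv2.CHAIN_APPROX_NONE)[0];k=max(cn,key=cv2.contourArea)
r=cv2.minAreaRect(onz(c,k[:,0],.031)[:,:2].astype(np.float32));print('yel',r,cv2.boxPoints(r))
L=[];Rr=[]
for v in range(195,295,4):
    x=np.where(y[v])[0];L.append([x[0]-.5,v]);Rr.append([x[-1]+.5,v])
for s in(L,Rr):
    P=onz(c,s,.031)[:,:2];f=cv2.fitLine(P.astype(np.float32),cv2.DIST_HUBER,0,.01,.01).ravel();print(f,np.arctan2(f[1],f[0]),P[0],P[-1])
# strip edge check not visible; rack front corners
E
```

```text
yel ((0.5949064493179321, 0.1888233721256256), (0.17412154376506805, 0.02926570363342762), 13.845311164855957) [[0.50687355 0.18219732]
 [0.51387686 0.1537819 ]
 [0.68293935 0.19544943]
 [0.67593604 0.22386484]]
[0.9702512  0.24210033 0.59564185 0.17381534] 0.24453 [0.53378942 0.15843038] [0.66605755 0.19095491]
[0.9683256  0.24969085 0.59955525 0.20496522] 0.25236097 [0.52651606 0.18743213] [0.65869067 0.22021836]
```

```bash
cat >> h.py <<'E'
yaw=.245; u=np.array([np.cos(yaw),np.sin(yaw),0]); N=np.array([.5095,.1679,0]); G=N+.095*u
F=N+.24*u; F[2]=.024
def att(p=0,y=yaw): return [-np.pi/2,p,y]
E
python3 - <<'E'
from h import *
G[2]=.12; manip.move_to(G,att())
G[2]=.042; manip.servo_line(G,v=.06)
print(T.current_tool_pos(),T.current_wrist_force(),T.current_time_s())
manip.grip(0.0,60)
print(T.current_width(),T.current_tool_pos(),T.current_wrist_force(),T.current_time_s())
snap('wrist','w2.png');snap('scene','s2.png')
E
```

```text
[0.60198329 0.19103956 0.04243385] [-0.1527156  -0.38706908 -0.77828767] 4.5083
0.02591243152962288 [0.60194966 0.19102135 0.04266586] [-0.31956379 -1.0641254   4.82342128] 4.8833
```

View pics/w2.png

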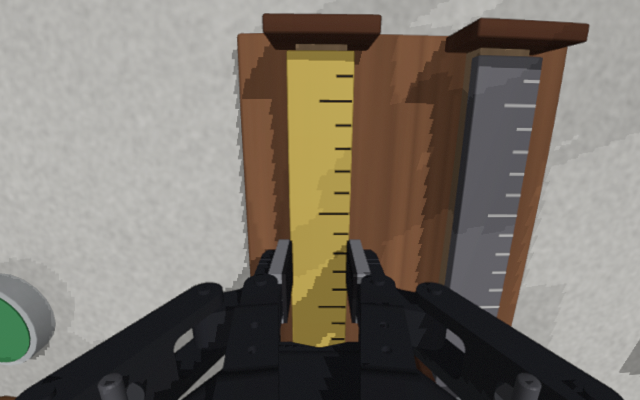

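The wrist view shows the pads closed on both sides of the yellow bar, at u≈280 and u≈358. The near end is at v≈50, just behind the lip. Next is a tilt-lift about the far end.

```bash
python3 - <<'E'
from h import *
p0=np.array(T.current_tool_pos()); r=p0-F; a=r@u; h=r[2]
def pose(th):  # rotate about F, near end up
    # pitch th about rack y: x->(c,-s), z->(s,c)
    return F+u*(a*np.cos(th)+h*np.sin(th))+np.array([0,0,-a*np.sin(th)+h*np.cos(th)])
print(p0,r@np.array([-u[1],u[0],0]))
off=p0-pose(0)
for th in(.035,.07,.1,.13):
    manip.servo_line(pose(th)+off,att(th),v=.04); print(th,T.current_tool_pos(),np.round(T.current_wrist_force(),1),np.round(T.current_wrist_torque(),2),T.current_width())
manip.sleep(.15)
snap('wrist','w3.png');snap('scene','s3.png');print(T.current_time_s())
E
```

```text
[0.60191374 0.19100316 0.04263479] -2.299894561106429e-06
0.035 [0.60295863 0.19121935 0.04746445] [ 0.   0.3 -0.4] [ 0.07 -0.03 -0.04] 0.025547745344972634
0.07 [0.60358683 0.19140957 0.05234681] [ 0.1  0.6 -0.6] [ 0.02 -0.14 -0.06] 0.025819674130679482
0.1 [0.60444384 0.19161079 0.05668773] [-0.3 -0.6 -0.2] [-0.01 -0.11 -0.  ] 0.025567500166594412
0.13 [0.60548603 0.1919036  0.06095271] [ 0.9  0.5 -1.1] [ 0.05 -0.2  -0.01] 0.02603073503825725
6.3167
```

View pics/w3.png

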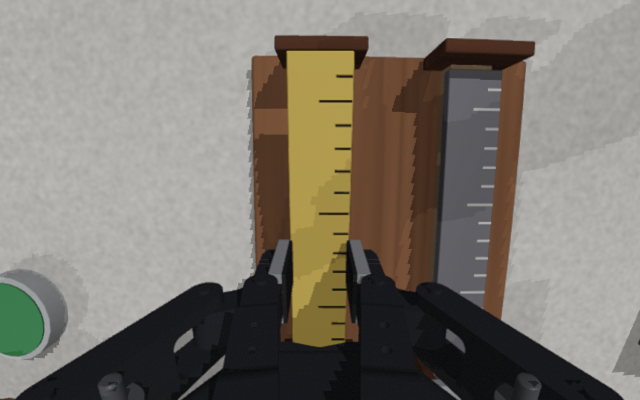

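```bash
python3 - <<'E'
from h import *
for n in('s3','w3'):
    pass
im=load('s3')['img'][220:340,320:450,::-1];cv2.imwrite('pics/s3z.png',cv2.resize(im,None,fx=5,fy=5,interpolation=cv2.INTER_CUBIC)[:600])
E
```

```text
(no output)
```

View pics/s3z.png

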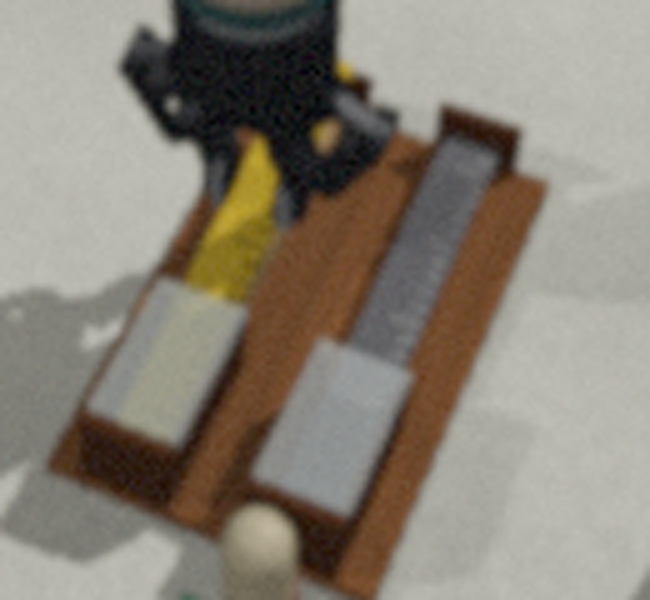

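The bar moved rigidly with the gripper: its image in the wrist view is unchanged, and the near end at v≈50 now hides the lip's inner face. The near end is about 31 mm up and the forces are small. Next I draw it out along its own axis.

```bash
python3 - <<'E'
from h import *
th=.13; p0=np.array(T.current_tool_pos()); d=-u*np.cos(th)+np.array([0,0,np.sin(th)])
for s in(.01,.03,.06,.11):
    manip.servo_line(p0+d*s,att(th),v=.06); f=T.current_wrist_force();print(s,np.round(f,1),np.round(T.current_wrist_torque(),2),T.current_width())
    if np.linalg.norm(f)>12: print('STOP');break
manip.sleep(.15)
snap('wrist','w4.png');snap('top','t4.png');print(T.current_time_s(),T.current_tool_pos())
E
```

```text
0.01 [-0.1  0.4 -0.9] [ 0.05 -0.14 -0.01] 0.025476064518052063
0.03 [-0.3  0.9 -1.3] [-0.   -0.11  0.01] 0.02579325488202238
0.06 [ 0.3  0.6 -0.4] [ 0.07 -0.1  -0.02] 0.026115686633647706
0.11 [-0.4 -0.  -0.7] [ 0.03 -0.19  0.01] 0.025881606366935518
9.0083 [0.49938404 0.16538915 0.07525987]
```

View pics/t4.png

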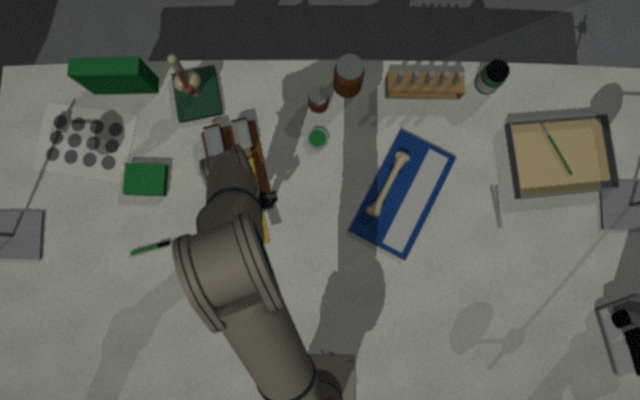

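View pics/w4.png

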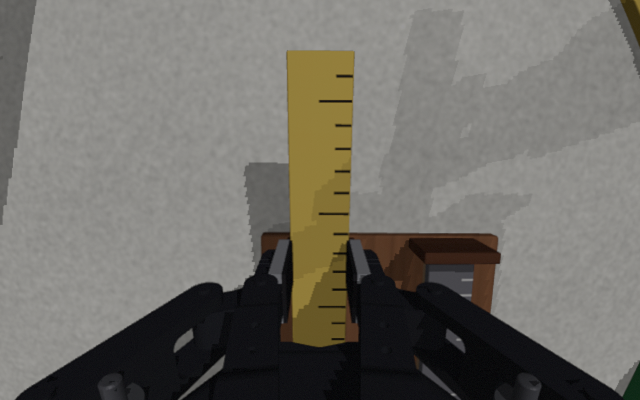

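Drawn out by about 109 mm, the bar (near end at v≈50 in the wrist view, unchanged) is clear of the cover. The top view shows it beyond the rack front at (262,240). I'll lift it, level it and carry it to above the strip.

```bash
cat >> h.py <<'E'
ys=-.472; us=np.array([np.cos(ys),np.sin(ys),0]); S=np.array([.5315,-.2718,0]); PT=S-.025*us
E
python3 - <<'E'
from h import *
p=np.array(T.current_tool_pos());
manip.servo_line(p+[-.02,-.005,.14],att(0),v=.12)
a=PT.copy();a[2]=.2;manip.move_to(a,att(0,ys))
a[2]=.09;manip.servo_line(a,v=.1)
manip.sleep(.2);print(T.current_time_s(),T.current_tool_pos(),T.current_wrist_force(),T.current_width())
snap('wrist','w5.png');snap('top','t5.png');snap('scene','s5.png')
E
```

```text
13.3417 [ 0.50955498 -0.26059402  0.09053396] [-0.03907949  0.97764685 -0.91182283] 0.025314930321294397
```

View pics/w5.png

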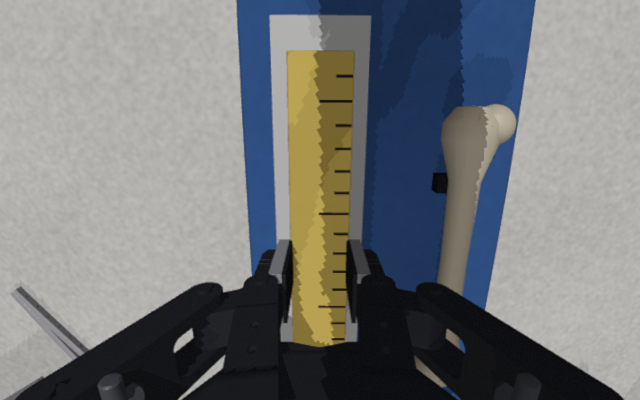

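View pics/s5.png

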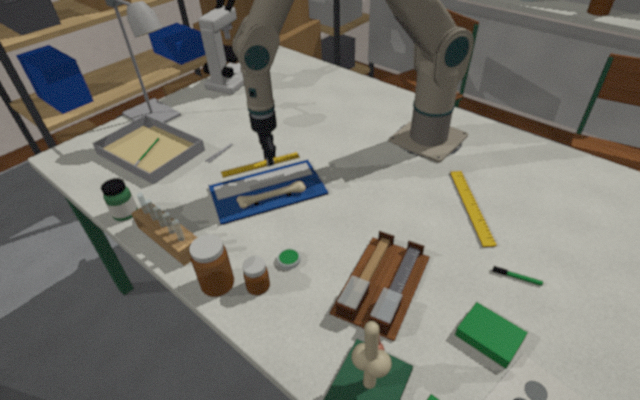

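The wrist view shows the bar centred over the strip and parallel to it. The strip's near corners are at (271,15) and (371,15). I'll cross-check these with rays before lowering.

```bash
python3 - <<'E'
from h import *
c=load('w5')
P=onz(c,[[270.5,15],[371.5,15],[275.5,200],[364.5,200]],.012)
v=np.array([-us[1],us[0],0])
for p in P: q=p-S; print('strip pts: along',q@us,'across',q@v)
B=onz(c,[[287,50.5],[355,50.5]],.0785)
for p in B: q=p-S; print('bar near: along',q@us,'across',q@v)
a=np.array(T.current_tool_pos());
f0=np.array(T.current_wrist_force())
for z in [.045,.038,.035,.034,.033,.032,.0315,.031,.0305,.03,.0295,.029,.0285,.028]:
    manip.servo_line([PT[0],PT[1],z],att(0,ys),v=.03 if z<.04 else .06)
    f=np.array(T.current_wrist_force())-f0; print(z,T.current_tool_pos()[2],f.round(1))
    if f[2]>4: break
manip.sleep(.2);print(T.current_time_s(),T.current_wrist_force())
snap('wrist','w6.png')
E
```

```text
strip pts: along -0.15013360924658517 across -0.028677639074451478
strip pts: along -0.15013743314878933 across 0.031069340094743367
strip pts: along -0.036319979301261324 across -0.029690472024371847
strip pts: along -0.03632741159317534 across 0.031059390469989158
bar near: along -0.1187024832212659 across -0.01299334737822007
bar near: along -0.11870431931593152 across 0.014740381866991496
0.045 0.04516136896793721 [ 0.7  1.  -0.4]
0.038 0.03783595468992165 [ 0.5  1.3 -0.5]
0.035 0.034815819879369846 [-0.3  0.7 -1.1]
0.034 0.03397787784779254 [-0.2  0.4  0.2]
0.033 0.03294903518551827 [0.1 1.1 0.3]
0.032 0.03194789246255381 [-0.   0.  -0.7]
0.0315 0.03145495078206976 [0.3 1.5 1. ]
0.031 0.030987226569380376 [-0.1  1.4  0.3]
0.0305 0.030649885303748705 [0.2 0.9 1.6]
0.03 0.030616944761351787 [-1.3  1.4  6. ]
16.975 [-1.94466266  0.44205965  6.44209529]
```

View pics/w6.png

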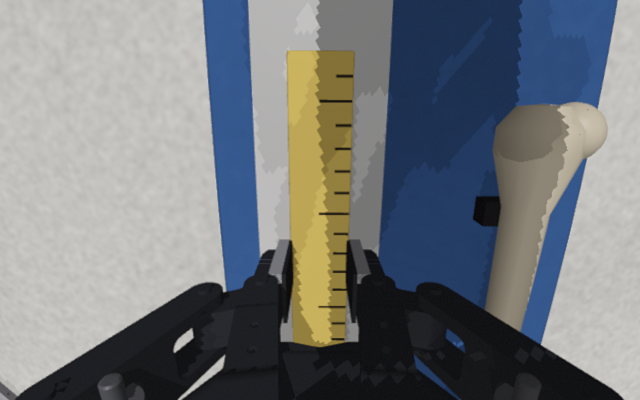

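Contact came at z = 0.0306, as predicted, with 6 N. The bar (u 287–354) lies centred in the strip (u 250–390 at the top). I'll release, retreat and check.

```bash
python3 - <<'E'
from h import *
manip.grip(.05)
manip.servo_line([PT[0],PT[1],.13],att(0,ys),v=.1)
manip.move_to([.40,.0,.35],att(0,-.1))
manip.sleep(.3)
c=snap('top','t7.png');s=snap('scene','s7.png');print(T.current_time_s(),T.current_wrist_force())
im=c['img'][:,:,::-1];hsv=cv2.cvtColor(im,cv2.COLOR_BGR2HSV)
y=cv2.inRange(hsv,(18,110,50),(35,255,255));y[:, :340]=0;y[:,470:]=0;y[:120]=0;y[265:]=0
cn=cv2.findContours(y,cv2.RETR_EXTERNAL,cv2.CHAIN_APPROX_NONE)[0];k=max(cn,key=cv2.contourArea)
P=onz(c,cv2.boxPoints(cv2.minAreaRect(k)),.019)-S;v=np.array([-us[1],us[0],0])
print(np.c_[P@us,P@v].round(4))
a=cv2.resize(im[110:270,330:470],None,fx=3.7,fy=3.7,interpolation=cv2.INTER_CUBIC);cv2.imwrite('pics/t7z.png',a)
E
```

```text
20.275 [-0.22661627 -0.23555152  0.11148421]
[[-0.1186  0.0137]
 [ 0.1206  0.0133]
 [ 0.1208 -0.0132]
 [-0.1183 -0.0122]]
```

View pics/t7z.png

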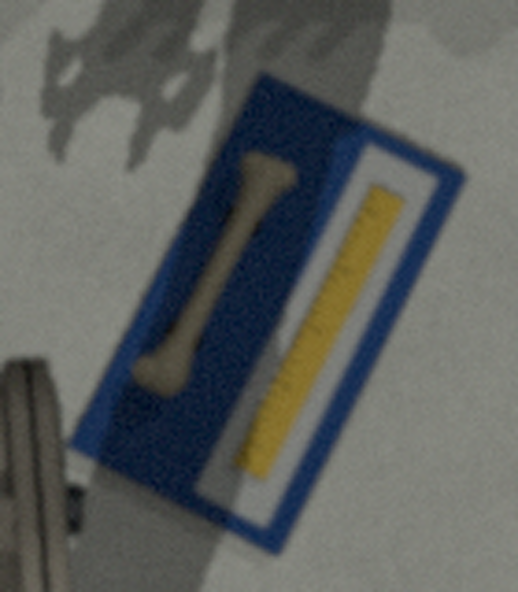

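View pics/s7.png

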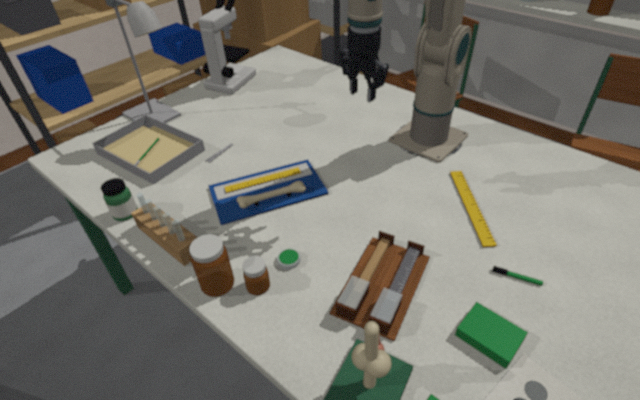

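The bar lies flat and centred in the strip: its ends are at ±120 mm along and within ±14 mm across. In the scene view the straightedge and other objects are in place, and the arm is clear.

```bash
python3 -c "
from h import *
print(hand_in())"
```

```text
the job is handed in; nothing more can be done
None
```

The small yellow scale bar is out of the rack and lying flat in the white strip beside the bone. I handed the job in a little after 20 s of the 40 s allowed; no verdict is reported.

**What I did:** I gripped the bar about 25 mm on the near side of its centre. I tilted it about its far end by 0.13 rad, which put the near end about 31 mm up. I then drew it about 109 mm out along its own tilted axis, carried it over and lowered it until it touched the board at about 6 N. Then I released it and moved the arm away.

**Last checks:**
- **Placement:** the top camera puts the bar's ends within about 121 mm of the strip's centre lengthwise and its edges within 14 mm crosswise. It is well inside the strip and parallel to it.
- **Other objects:** by eye in the last scene picture, the grey straightedge, the long ruler and the other objects had not moved. I did not measure them.
- **Robot:** the wrist force was about zero, so the arm was touching nothing.

**One disagreement:** the gripper read about 26 mm on a 28 mm bar. The bar did not slip in the wrist pictures, and it touched the board at the expected height.

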